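Photograph the lantern from all four sides

TASK

The hall lantern is being sold online: turn the phone on the little photo stand back against its stop, so that its camera looks at the white panel. Then lift the lantern by its top knob and hold it upright between phone and panel, its glass body level with the lens and centred on it, about 15 cm away: show the camera the door side squarely for about a second, then turn the lantern anticlockwise (seen from above) a quarter turn at a time to show each of the other three sides in the same way. Finally set it down gently in the middle of the round cork mat, leaving the phone as it is and the other things nearby where they stand.

Things in the scene. Friction and masses are not known exactly. Their poses are not given: they have to be found in the camera images.
- lantern: The lantern, 0.3 kg, dark steel and glass with a white candle in it, 64 mm square, 144 mm high. Origin: centre of its underside; z up. The door (its -x side) has a sheet-metal lower half, cross bars and a canopy that sticks out 17 mm at 84 mm height; the other sides (+y, +x, -y) are plain glass, 29 mm from the axis. Starts upright, the door pointing anywhere.
- lantern_mid (a point): The lantern's middle, on its axis 45 mm above its underside; level with the middle of the sides.
- lantern_knob (a point): Where to hold the lantern: on its axis, 130 mm above its underside, in the middle of its round upright knob (26 mm diameter, from 115 to 141 mm, with an empty 14 mm neck and then a sloping roof below it from 106 mm down). It can be taken from above at any yaw.
- phone (a joint): Angle of the swivelling phone holder about its vertical axis, rad. 0: at its stop, the lens looks straight along the board at the white panel. Grows anticlockwise seen from above, up to 1.6; starts turned away by 0.6 to 1.3. Light friction (about 0.06 N m), stays where it is left.
- phone_top (a point): Middle of the phone's top edge, 187 mm above the table, on the swivel axis. The phone stands upright, 72 mm wide and 10 mm thick, and is fixed in its holder; pinch it across its thickness (along this point's x) from above. Axes: x the way the lens looks, z up.
- lens (a point): The phone's round camera lens (26 mm), 57 mm below the phone's top edge, 8 mm in front of the swivel axis, 130 mm above the table. Axes: x the way the lens looks, z up.
- stand: The fixed photo stand: a plywood board 120 x 360 x 12 mm; along its y axis, the phone holder is 125 mm from its centre at +y, and at the -y end (172 mm from the centre) stands a white panel 120 mm wide, its top 122 mm above the table. Origin: centre of the underside, z up.
- mat: The round cork mat, fixed, 116 mm across, 3 mm thick. Origin: centre of its underside, on the table.
- plant: Bystander, leave alone: succulent in a round terracotta pot, 90 mm across and 62 mm high (leaves to about 95 mm). Origin: centre of its underside.
- polish_tin: Bystander, leave alone: flat round steel tin, 66 mm across, 26 mm high. Origin: centre of its underside.
- keys: Bystander, leave alone: black key fob with two flat keys, about 120 mm long, 12 mm high. Origin: centre of its underside.
- care_spray: Bystander, leave alone: upright spray can, 48 mm across, 150 mm high. Origin: centre of its underside.
- parcel: Bystander, leave alone: small cardboard parcel, 160 x 110 x 60 mm. Origin: centre of its underside.

How it is judged:
By the outcome, as a careful person would: the job done as asked, in the order asked, and still so for the second after the job is handed in, with the robot touching nothing.
It also fails if it takes over 72 s, if anything falls off the work surface, if the arm or the gripper's body presses on something with over 40 N, if the wrist force passes 120 N, or if a joint passes its speed limit or range.

ROBOT

A 6-joint arm with a two-finger parallel gripper is mounted at the origin on the work surface. World frame = base frame: x ahead of the robot, y to its left, z up, the work surface at z = 0. Lengths are in m, angles in rad, forces in N, time in s.
With the tool pointing down it reaches from about 0.3 to 0.775 m from the base axis. Payload 14.6 kg.
Tool frame: the origin (TCP) lies at the very end of the fingers, on their centre line; the grasp point (between the pads) lies 19 mm behind it; z points along the fingers, y is the line along which they close (so a half turn about z gives the same grasp; the last joint's range is limited). The gripper opens to 94 mm and grips with 3 to 60 N. Pads are 16 mm wide; open, the fingers measure 119 mm over their backs; the gripper's body (75 mm by 177 mm) begins 78 mm behind the grasp point.
Start: joints at [1.224, 0.3, 1.521, -0, 1.321, -0.067], TCP at [0.152, 0.529, 0.205] pointing down, gripper open.
Joint ranges: [-3.03, 3.03], [-0.79, 2.21], [0.23, 2.52], [-1.04, 4.18], [0, 3.07], [-2.55, 2.55]. Speed limits (rad/s): [2.22, 2.22, 2.57, 3.14, 3.14, 3.14].

INTERFACE

Orientations are given as [roll, pitch, yaw] about the fixed x, y, z axes, in that order (R = Rz(yaw) Ry(pitch) Rx(roll)).
In Python, from station import ctrl gives the robot as it stands.
- The arm moves only by the tool move_arm, never from a script. Its argument "increments" is a list of rows, each a list of 7 numbers: the opening, from 0 (shut) to 1 (fully open), then the shift along the tool's x, y, z in units of 50 mm (1.0 is 50 mm), then the turn, a rotation vector about the tool's x, y, z in rad. In form: [[claw, tx, ty, tz, rx, ry, rz], ...]. A call has 1 to 20 rows; each row shifts and turns the commanded pose from where the row before left it, along the tool's axes as they then stand; what a row does not reach is not made up. A row lasts 1/10 s, in which the tool goes at most 50 mm and 8.59 degrees, less where a joint would pass 70% of its speed; a pose out of reach is approached as far as the arm can. A call is refused whole if a number of a shift passes 1 or a number of a turn 0.15, either way. A call with a gripper value outside its range is refused whole. The fingers move at their own pace and stop on an object; "force" is the grip in N (left out, the last holds). Time passes only in rows, so rows that do not move let the fingers close. It gives the time, the measured TCP pose, the force, the opening and the grip force at its end, in the units of the state.
- ctrl.get_obs(): the state, without advancing time (a new reading comes with each control period).
- ctrl.camera(name): name is "side" or "top" or "wrist"; returns a dict with "color" (384x512x3 uint8, blue, green, red), "K" (3x3 intrinsics, pixels), "pose" (4x4, takes a point from camera to world coordinates); the wrist camera has in their place "tool_from_camera" (4x4, takes a point from camera to tool coordinates, whose origin is the TCP and whose axes are the flange's). Camera axes: x right, y down, z forward; pixel columns grow to the right and rows downward; lengths in m; the calibration is good to about 2 mm. A picture is of the moment at which its call begins: read the wrist's pose just before it. There is no depth.
- ctrl.hand_in(): hands the job in; it is judged then, once.
Trained networks look in a picture, given as the dict that the camera call returned (one of the last four; its "shot" number tells which), for a name from the list of things; names that differ only in an ending like _2 or _b are one class to them, and where a whole thing is asked for, a point or a joint stands for the part that bears it (a point fixed in the world has none). Each returns a list of dicts, best first, with "conf" (0 to 1); they miss things now and then, are a little off and sometimes report something else, mostly with a low value. They report only what shows in the picture. A call takes as long as a camera call.
- ctrl.cut_out(name, picture): "mask" (384x512 bool, what is visible of it) and "centre" ([row, column] in pixels, amid what is visible of it).
The state is a dict: "time_s": time; "qpos": joint angles; "joint_vel": joint speeds; "tau": joint torques, N m; "ee_pos": TCP position; "eef_rot": TCP orientation; "force": force on the tool from outside, world axes, zero at the start; "moment": the same for the moment, N m; "grip_width": finger opening in m; "grip_force": force on a finger pad.
Only numpy, scipy, OpenCV 4.12 (cv2) and the standard library are available. Lean on these libraries where they do the work, as an engineer would, in place of code of your own. Each camera call takes 0.05 s, during which the arm holds its last target. There are 200 camera calls.

## Working session

There is one attempt and no reset: what is moved stays moved. The work goes in short steps, Python scripts to look and compute and a tool call to move; the robot and the scene stay as the last step left them, time stands still between calls to the robot, and variables do not carry over. Pictures are saved under pics/ and viewed, at most 10 in all, crops included, and the job is handed in when it is done.

Besides the shell and the picture viewer there is one more tool, called after "Emit:" as a command line: name --pt "numbers of a row" for each row, then --argument value for the rest. move_arm: Moves the arm, as the interface text tells. Its arguments: {"type":"object","properties":{"increments":{"type":"array","items":{"type":"array","items":{"type":"number"}}},"force":{"type":"number"}},"required":["increments"]}

```bash
mkdir -p pics; ls; cat > h.py <<'E'
import numpy as np, cv2
from station import ctrl
from scipy.spatial.transform import Rotation as R
def proj(c,P):
    T=np.linalg.inv(c['pose']); p=(T[:3,:3]@np.atleast_2d(P).T).T+T[:3,3]; p=p@c['K'].T
    return p[:,:2]/p[:,2:]
def onplane(c,rc,z):
    d=np.linalg.inv(c['K'])@[rc[1],rc[0],1]; d=c['pose'][:3,:3]@d; o=c['pose'][:3,3]
    return o+d*(z-o[2])/d[2]
E
python3 - <<'E'
from h import *
o=ctrl.get_obs(); print({k:np.round(o[k],3) for k in('time_s','ee_pos','eef_rot','force','grip_width')})
H=dict(lantern=.05,phone=.13,stand=.006,mat=.003,plant=.06,polish_tin=.026,keys=.01,care_spray=.1,parcel=.06)
for n in('side','top'):
    c=ctrl.camera(n); cv2.imwrite(f'pics/{n}0.png',cv2.resize(c['color'],None,fx=1.5,fy=1.5,interpolation=cv2.INTER_CUBIC))
    print(n,c['pose'].round(3).tolist(),c['K'][0,0])
    for k,z in H.items():
        for r in ctrl.cut_out(k,c)[:1]: print(n,k,round(r['conf'],2),np.round(r['centre']),onplane(c,r['centre'],z).round(3),r['mask'].sum())
E
```

```text
pics
{'time_s': np.float64(0.0), 'ee_pos': array([0.152, 0.528, 0.205]), 'eef_rot': array([-3.14 , -0.   ,  2.862]), 'force': array([-0.45 , -0.386,  0.474]), 'grip_width': np.float64(0.094)}
side [[0.975, -0.125, 0.183, 0.332], [-0.221, -0.567, 0.794, -0.869], [0.005, -0.815, -0.58, 0.77], [0.0, 0.0, 0.0, 1.0]] 397.72073947004753
side lantern 0.57 [310. 250.] [ 0.442 -0.317  0.05 ] 1759
side phone 0.93 [198. 284.] [ 0.596 -0.037  0.13 ] 740
side stand 0.88 [234. 285.] [ 0.603 -0.045  0.006] 4330
side mat 0.8 [236. 230.] [ 0.447 -0.02   0.003] 895
side plant 0.84 [176. 217.] [0.446 0.217 0.06 ] 602
side polish_tin 0.91 [204. 210.] [0.407 0.114 0.026] 292
side keys 0.69 [268. 236.] [ 0.439 -0.151  0.01 ] 283
side care_spray 0.57 [316. 328.] [ 0.585 -0.405  0.1  ] 1316
side parcel 0.59 [150. 249.] [0.581 0.363 0.06 ] 1237
top [[-0.003, -1.0, 0.03, 0.488], [-1.0, 0.002, -0.006, 0.004], [0.006, -0.03, -1.0, 1.247], [0.0, 0.0, 0.0, 1.0]] 357.9485370066928
top lantern 0.77 [216. 356.] [ 0.444 -0.309  0.05 ] 612
top phone 0.75 [160. 236.] [0.625 0.087 0.13 ] 566
top stand 0.67 [168. 273.] [ 0.609 -0.034  0.006] 3719
top mat 0.73 [214. 271.] [ 0.452 -0.026  0.003] 899
top plant 0.84 [217. 183.] [0.445 0.267 0.06 ] 433
top polish_tin 0.72 [224. 224.] [0.419 0.133 0.026] 327
top keys 0.49 [216. 304.] [ 0.444 -0.14   0.01 ] 183
top care_spray 0.96 [175. 386.] [ 0.578 -0.395  0.1  ] 371
top parcel 0.76 [173. 142.] [0.591 0.404 0.06 ] 1889
```

View pics/top0.png

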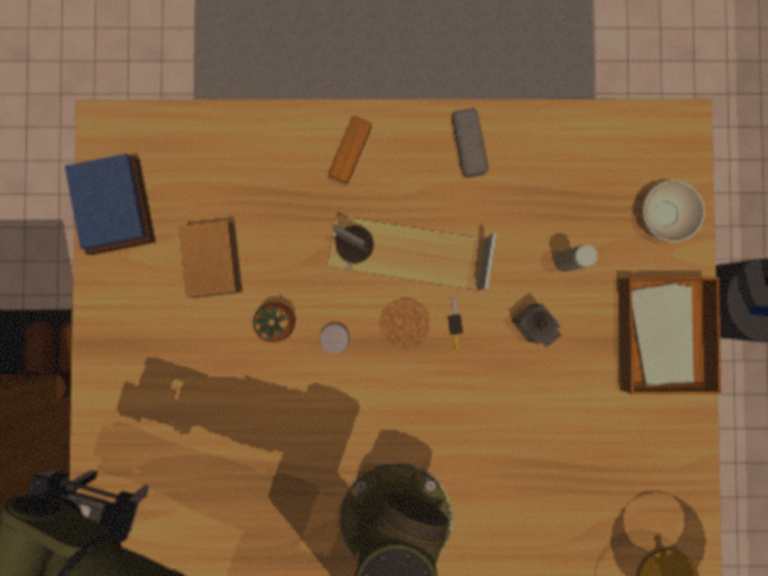

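View pics/side0.png

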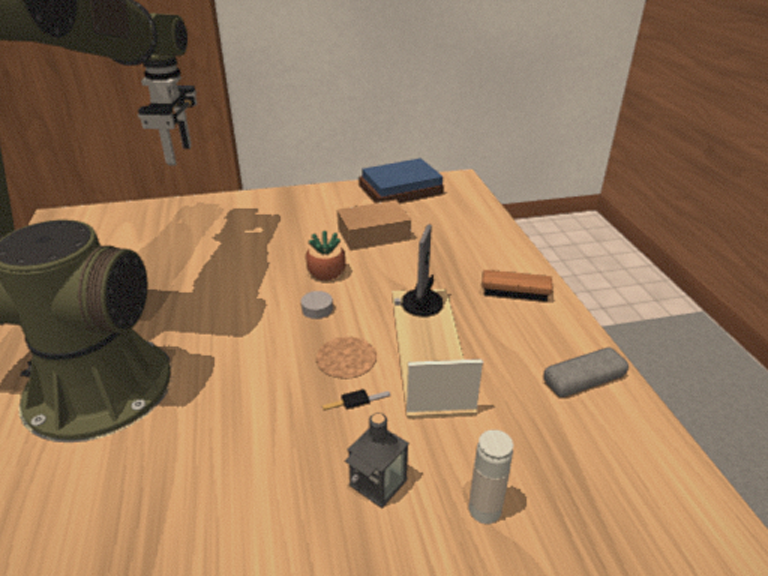

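The side and top views agree. The phone is at about (0.62, 0.09), turned roughly 1 rad. The lantern is at (0.44, -0.31), the mat at (0.45, -0.025), and the stand runs nearly along y. I'll go over the stand for a wrist view.

Emit:
move_arm --pt "1 -0.51 -0.33 -0.25 0 0 0" --pt "1 -0.51 -0.33 -0.25 0 0 0" --pt "1 -0.51 -0.33 -0.25 0 0 0" --pt "1 -0.51 -0.33 -0.25 0 0 0" --pt "1 -0.51 -0.33 -0.25 0 0 0" --pt "1 -0.51 -0.33 -0.25 0 0 0" --pt "1 -0.51 -0.33 -0.25 0 0 0" --pt "1 -0.51 -0.33 -0.25 0 0 0" --pt "1 -0.51 -0.33 -0.25 0 0 0" --pt "1 -0.51 -0.33 -0.25 0 0 0" --pt "1 -0.51 -0.33 -0.25 0 0 0" --pt "1 -0.51 -0.33 -0.25 0 0 0" --pt "1 -0.51 -0.33 -0.25 0 0 0" --pt "1 -0.51 -0.33 -0.25 0 0 0" --pt "1 -0.51 -0.33 -0.25 0 0 0" --pt "1 -0.51 -0.33 -0.25 0 0 0" --pt "1 -0.51 -0.33 -0.25 0 0 0" --pt "1 -0.51 -0.33 -0.25 0 0 0" --pt "1 -0.51 -0.33 -0.25 0 0 0" --pt "1 -0.51 -0.33 -0.25 0 0 0"

```text
time_s: 3.0
ee_pos: [0.5515, 0.0695, 0.456]
eef_rot: [3.142, 0.0, 2.862]
force: [-0.8, 0.1, 0.4]
grip_width: 0.0941
grip_force: 0.0
```

```bash
cat >> h.py <<'E'
def wrist():
    o=ctrl.get_obs(); c=ctrl.camera('wrist'); T=np.eye(4)
    T[:3,:3]=R.from_euler('xyz',o['eef_rot']).as_matrix(); T[:3,3]=o['ee_pos']
    c['pose']=T@c['tool_from_camera']; return c
def show(): 
    o=ctrl.get_obs(); print(round(float(o['time_s']),2),'ee',np.round(o['ee_pos'],4),'rot',np.round(o['eef_rot'],3),'F',np.round(o['force'],1),'M',np.round(o['moment'],2),'w',round(float(o['grip_width']),4),'g',round(float(o['grip_force']),1),'q',np.round(o['qpos'],2)); return o
E
python3 - <<'E'
from h import *
show(); c=wrist(); print(c['tool_from_camera'].round(3).tolist(),c['K'][0,0],c['pose'][:3,3].round(3))
cv2.imwrite('pics/w1.png',cv2.resize(c['color'],None,fx=1.5,fy=1.5))
for k,z in dict(phone=.187,stand=.012,mat=.003,lantern=.05).items():
    for r in ctrl.cut_out(k,c)[:1]:
        print(k,round(r['conf'],2),np.round(r['centre']),onplane(c,r['centre'],z).round(3),r['mask'].sum())
E
```

```text
3.0 ee [0.5515 0.0695 0.456 ] rot [3.142 0.    2.862] F [-0.8  0.1  0.4] M [-0.02  0.02 -0.07] w 0.0941 g 0.0 q [ 0.06  0.28  0.98  0.    1.88 -1.23]
[[0.0, -0.957, -0.29, 0.086], [1.0, 0.0, -0.0, -0.0], [0.0, -0.29, 0.957, -0.18], [0.0, 0.0, 0.0, 1.0]] 267.3726357429355 [0.469 0.093 0.636]
phone 0.83 [181. 280.] [0.591 0.098 0.187] 1334
stand 0.6 [185. 213.] [ 0.603 -0.058  0.012] 8585
mat 0.89 [117. 204.] [ 0.447 -0.029  0.003] 2005
lantern 0.76 [155.  75.] [ 0.447 -0.319  0.05 ] 2149
```

View pics/w1.png

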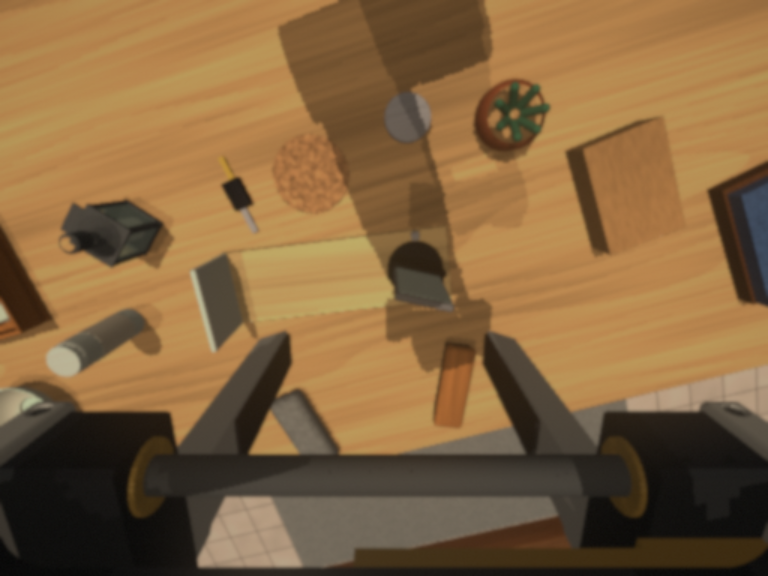

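Wrist view: the phone is seen end-on at (420, 285), board from (245, 250) to (440, 300), mat at (310, 173), lantern at (110, 230) with its glass sides towards the stand. I'll fit silhouettes of simple models in all three views.

```bash
cat > fit.py <<'E'
from h import *
from scipy.optimize import minimize
S=4
def box(x0,x1,y0,y1,z0,z1): return np.array([[x,y,z] for x in(x0,x1) for y in(y0,y1) for z in(z0,z1)])
def cyl(r,z0,z1,x=0,y=0):
    a=np.linspace(0,2*np.pi,24,endpoint=False); return np.vstack([np.c_[x+r*np.cos(a),y+r*np.sin(a),0*a+z] for z in(z0,z1)])
def put(P,x,y,t): c,s=np.cos(t),np.sin(t); return np.c_[P[:,0]*c-P[:,1]*s+x,P[:,0]*s+P[:,1]*c+y,P[:,2]]
def sil(c,parts):
    m=np.zeros((384*S,512*S),np.uint8)
    for P in parts:
        q=(proj(c,P)+.5)*S
        cv2.fillConvexPoly(m,cv2.convexHull(np.round(q*16).astype(np.int32)),1,shift=4)
    return cv2.resize(m.astype(np.float32),(512,384),interpolation=cv2.INTER_AREA)
def cost(model,views,p):
    e=0
    for c,m in views:
        s=sil(c,model(p)); e+=1-np.minimum(s,m).sum()/np.maximum(s,m).sum()
    return e
def fit(model,views,p0s,step):
    best=None
    for p0 in p0s:
        p0=np.array(p0,float); sim=np.vstack([p0]+[p0+np.eye(len(p0))[i]*step[i] for i in range(len(p0))])
        r=minimize(lambda p:cost(model,views,p),p0,method='Nelder-Mead',options=dict(initial_simplex=sim,xatol=2e-4,fatol=1e-5,maxiter=200))
        if len(p0s)>1: print('  ',np.round(r.x,3),round(r.fun,3))
        if best is None or r.fun<best.fun: best=r
    return best
BODY=[box(-.032,.032,-.032,.032,0,.09),np.vstack([box(-.032,.032,-.032,.032,.084,.09),cyl(.012,.104,.106)]),cyl(.007,.1,.12),cyl(.013,.115,.141),box(-.049,-.03,-.03,.03,.082,.086)]
def lantern(p,dz=0): return [put(P+[0,0,dz],*p) for P in BODY]
def standphone(p):
    x,y,t,f=p; a=np.array([x,y])+.125*np.array([-np.sin(t),np.cos(t)])
    return [put(P,x,y,t) for P in(box(-.06,.06,-.18,.18,0,.012),box(-.06,.06,-.176,-.168,0,.122))]+phone([*a,t+f-np.pi/2])
def phone(p): return [put(box(-.005,.005,-.036,.036,.04,.187),*p)]
def mat(p): return [put(cyl(.058,0,.003),p[0],p[1],0)]
def mask(n,c):
    r=ctrl.cut_out(n,c); return r[0]['mask'].astype(np.float32) if r else None
E
python3 - <<'E'
from fit import *
import pickle
cs=[ctrl.camera('side'),ctrl.camera('top'),wrist()]
V={}
for n in('stand','phone','lantern','mat'): V[n]=[(c,mask(n,c)) for c in cs]
pickle.dump(V,open('v.pkl','wb'))
V={n:[(c,m) for c,m in v if m is not None] for n,v in V.items()}; print({n:len(v) for n,v in V.items()})
U=[(c,np.maximum(m,mask('phone',c))) for c,m in V['stand']]
r=fit(standphone,U,[(.605,-.035,t,1.0) for t in(-.13,.13)],[.01,.01,.05,.2]); print('stand',r.x.round(4),r.fun)
x,y,t,f=r.x; print('axis',(np.array([x,y])+.125*np.array([-np.sin(t),np.cos(t)])).round(4))
r=fit(phone,V['phone'],[(.625,.087,-.6)],[.01,.01,.2]); print('phone',r.x.round(4),r.fun)
r=fit(lantern,V['lantern'],[(.444,-.31,.5+k*np.pi/4) for k in range(8)],[.01,.01,.2]); print('lantern',r.x.round(4),r.fun)
r=fit(mat,V['mat'],[(.45,-.025)],[.01,.01]); print('mat',r.x.round(4),r.fun)
E
```

```text
{'stand': 3, 'phone': 3, 'lantern': 3, 'mat': 3}
   [ 0.609 -0.031 -0.155  1.23 ] 0.604
   [ 0.609 -0.031 -0.156  1.59 ] 0.626
stand [ 0.6088 -0.0307 -0.155   1.23  ] 0.6044899821281433
axis [0.6281 0.0928]
phone [ 0.6262  0.0906 -0.5136] 1.933546543121338
   [ 0.448 -0.312  0.74 ] 0.334
   [ 0.448 -0.312  0.718] 0.331
   [ 0.446 -0.313  2.235] 0.554
   [ 0.446 -0.314  3.853] 0.443
   [ 0.445 -0.314  3.85 ] 0.442
   [ 0.446 -0.313  3.85 ] 0.442
   [ 0.447 -0.314  5.341] 0.492
   [ 0.446 -0.313  5.336] 0.493
lantern [ 0.4477 -0.3115  0.7176] 0.33124983310699463
mat [ 0.4478 -0.0219] 0.23854118585586548
```

Emit:
move_arm --pt "1 0 0 0 0 0 0.1235" --pt "1 0 0 0 0 0 0.1235" --pt "1 0 0 0 0 0 0.1235" --pt "1 0 0 0 0 0 0.1235" --pt "1 0 0 0 0 0 0.1235" --pt "1 0 0 0 0 0 0.1235" --pt "1 0 0 0 0 0 0.1235" --pt "1 0 0 0 0 0 0.1235" --pt "1 0 0 0 0 0 0.1235" --pt "1 0 0 0 0 0 0.1235" --pt "1 0 0 0 0 0 0.1235" --pt "1 0 0 0 0 0 0.1235" --pt "1 0 0 0 0 0 0.1235" --pt "1 0 0 0 0 0 0.1235" --pt "1 0 0 0 0 0 0.1235" --pt "1 0.24 0.21 0.6 0 0 0" --pt "1 0.24 0.21 0.6 0 0 0" --pt "1 0.24 0.21 0.6 0 0 0" --pt "1 0.24 0.21 0.6 0 0 0" --pt "1 0.24 0.21 0.6 0 0 0"

```text
time_s: 6.15
ee_pos: [0.6278, 0.0936, 0.3042]
eef_rot: [3.142, -0.0, 1.009]
force: [0.9, 0.4, 0.2]
grip_width: 0.0938
grip_force: 0.0
```

```bash
python3 - <<'E'
from fit import *
show(); c=wrist()
im=c['color'].copy()
for f in(-.51,-.62):
    q=proj(c,put(box(-.005,.005,-.036,.036,.187,.187)[[0,2,6,4]],.627,.092,f)); cv2.polylines(im,[np.round(q).astype(int)],True,(0,0,255) if f==-.51 else (0,255,0))
cv2.imwrite('pics/w2.png',cv2.resize(im,None,fx=1.5,fy=1.5))
E
```

```text
6.15 ee [0.6278 0.0936 0.3042] rot [ 3.142 -0.     1.009] F [0.9 0.4 0.2] M [-0.11  0.11  0.02] w 0.0938 g 0.0 q [ 0.09  0.45  1.09 -0.    1.6   0.65]
```

View pics/w2.png

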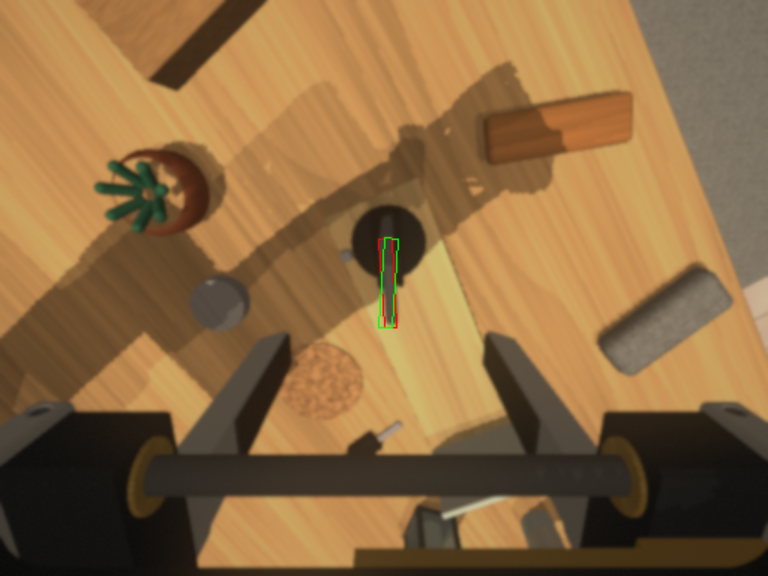

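The phone edge lies between the two overlays, at (387,238)–(391,327), so the position and yaw are confirmed. I'll descend and pinch.

Emit:
move_arm --pt "1 0 0 0.49 0 0 0.01" --pt "1 0 0 0.49 0 0 0" --pt "1 0 0 0.49 0 0 0" --pt "1 0 0 0.49 0 0 0" --pt "1 0 0 0.49 0 0 0" --pt "1 0 0 0.49 0 0 0" --pt "0 0 0 0 0 0 0" --pt "0 0 0 0 0 0 0" --pt "0 0 0 0 0 0 0" --pt "0 0 0 0 0 0 0" --pt "0 0 0 0 0 0 0" --pt "0 0 0 0 0 0 0" --pt "0 0 0 0 0 0 0" --pt "0 0 0 0 0 0 0" --force 12

```text
time_s: 7.6
ee_pos: [0.6273, 0.0934, 0.1585]
eef_rot: [3.142, -0.0, 0.999]
force: [0.3, 0.3, -0.1]
grip_width: 0.0335
grip_force: 0.0
```

```bash
python3 -c "
from h import *
show()"
```

```text
7.6 ee [0.6273 0.0934 0.1585] rot [ 3.142 -0.     0.999] F [ 0.3  0.3 -0.1] M [-0.09  0.08  0.01] w 0.0335 g 0.0 q [ 0.09  0.53  1.32 -0.    1.3   0.66]
```

Emit:
move_arm --pt "0 0 0 0 0 0 0" --pt "0 0 0 0 0 0 0" --pt "0 0 0 0 0 0 0" --pt "0 0 0 0 0 0 0" --pt "0 0 0 0 0 0 0" --pt "0 0 0 0 0 0 0"

```text
time_s: 8.2
ee_pos: [0.6287, 0.0921, 0.1584]
eef_rot: [3.138, -0.0, 0.998]
force: [12.3, -7.1, -4.6]
grip_width: 0.0097
grip_force: 12.0
```

Emit:
move_arm --pt "0 0 0 0 0 0 0.05" --pt "0 0 0 0 0 0 0.1" --pt "0 0 0 0 0 0 0.1" --pt "0 0 0 0 0 0 0.1" --pt "0 0 0 0 0 0 0.1" --pt "0 0 0 0 0 0 0.1" --pt "0 0 0 0 0 0 0.1" --pt "0 0 0 0 0 0 0.1" --pt "0 0 0 0 0 0 0.1" --pt "0 0 0 0 0 0 0.1" --pt "0 0 0 0 0 0 0.1" --pt "0 0 0 0 0 0 0.05" --pt "0 0 0 0 0 0 0"

```text
time_s: 9.5
ee_pos: [0.6281, 0.0933, 0.1584]
eef_rot: [-3.141, -0.002, -0.103]
force: [7.5, -1.3, -2.9]
grip_width: 0.0098
grip_force: 12.0
```

```bash
python3 -c "
from h import *
show()"
```

```text
9.5 ee [0.6281 0.0933 0.1584] rot [-3.141e+00 -2.000e-03 -1.030e-01] F [ 7.5 -1.3 -2.9] M [-0.06 -1.02 -0.04] w 0.0098 g 12.0 q [ 0.09  0.53  1.31 -0.    1.3   1.76]
```

Emit:
move_arm --pt "0 0 0 0 0 0 0.03" --pt "0 0 0 0 0 0 0.03" --pt "0 0 0 0 0 0 0"

```text
time_s: 9.8
ee_pos: [0.6281, 0.0934, 0.1584]
eef_rot: [-3.141, -0.002, -0.162]
force: [7.2, 0.4, -3.1]
grip_width: 0.0099
grip_force: 12.0
```

```bash
python3 -c "
from h import *
show()"
```

```text
9.8 ee [0.6281 0.0934 0.1584] rot [-3.141e+00 -2.000e-03 -1.620e-01] F [ 7.2  0.4 -3.1] M [-0.03 -1.03  0.09] w 0.0099 g 12.0 q [ 0.09  0.53  1.31 -0.    1.3   1.82]
```

Emit:
move_arm --pt "0 0 0 0 0 0 0.02" --pt "0 0 0 0 0 0 0.02" --pt "0 0 0 0 0 0 0"

```text
time_s: 10.1
ee_pos: [0.6279, 0.0934, 0.1584]
eef_rot: [-3.141, -0.002, -0.201]
force: [4.9, -0.5, -2.4]
grip_width: 0.0104
grip_force: 12.3
```

```bash
python3 -c "
from h import *
show()"
```

```text
10.1 ee [0.6279 0.0934 0.1584] rot [-3.141e+00 -2.000e-03 -2.010e-01] F [ 4.9 -0.5 -2.4] M [-0.03 -0.94  0.2 ] w 0.0104 g 12.3 q [ 0.09  0.53  1.32 -0.    1.3   1.86]
```

The moment and opening both rise at yaw ≈ -0.16, so the phone is at its stop and agrees with the fitted stand angle (-0.155). I'll release and rise.

Emit:
move_arm --pt "1 0 0 0 0 0 0" --pt "1 0 0 0 0 0 0" --pt "1 0 0 0 0 0 0" --pt "1 0 0 0 0 0 0" --pt "1 0 0 -0.3 0 0 0" --pt "1 0 0 -0.6 0 0 0" --pt "1 0 0 -0.6 0 0 0" --pt "1 0 0 -0.6 0 0 0" --pt "1 0 0 -0.6 0 0 0" --pt "1 -0.174 0.787 0 0 0 0" --pt "1 -0.174 0.787 0 0 0 0" --pt "1 -0.174 0.787 0 0 0 0" --pt "1 -0.174 0.787 0 0 0 0" --pt "1 -0.174 0.787 0 0 0 0" --pt "1 -0.174 0.787 0 0 0 0" --pt "1 -0.174 0.787 0 0 0 0" --pt "1 -0.174 0.787 0 0 0 0" --pt "1 -0.174 0.787 0 0 0 0" --pt "1 -0.174 0.787 0 0 0 0"

```text
time_s: 12.0
ee_pos: [0.4627, -0.2762, 0.2949]
eef_rot: [3.141, -0.001, -0.201]
force: [0.8, -0.0, -0.5]
grip_width: 0.0941
grip_force: 0.0
```

Emit:
move_arm --pt "1 -0.174 0.787 0 0 0 0" --pt "1 0 0 0 0 0 -0.1175" --pt "1 0 0 0 0 0 -0.1175" --pt "1 0 0 0 0 0 -0.1175" --pt "1 0 0 0 0 0 -0.1175" --pt "1 0 0 0 0 0 -0.1175" --pt "1 0 0 0 0 0 -0.1175" --pt "1 0 0 0 0 0 -0.1175" --pt "1 0 0 0 0 0 -0.1175" --pt "1 0 0 0 0 0 -0.1175" --pt "1 0 0 0 0 0 -0.1175" --pt "1 0 0 0 0 0 -0.1175" --pt "1 0 0 0 0 0 -0.1175" --pt "1 0 0 0 0 0 -0.1175" --pt "1 0 0 0 0 0 -0.1175" --pt "1 0 0 0 0 0 -0.1175" --pt "1 0 0 0 0 0 0"

```text
time_s: 13.7
ee_pos: [0.4472, -0.3116, 0.2946]
eef_rot: [3.141, 0.001, 1.564]
force: [0.8, 0.5, 0.2]
grip_width: 0.0939
grip_force: 0.0
```

```bash
python3 - <<'E'
from fit import *
show(); cs=[ctrl.camera('side'),ctrl.camera('top'),wrist()]
c=cs[2]; cv2.imwrite('pics/w3.png',cv2.resize(c['color'],None,fx=1.5,fy=1.5))
v=[(k,mask('lantern',k)) for k in cs]; v=[a for a in v if a[1] is not None]; print(len(v),[a[1].sum() for a in v])
for s in ([v[-1]],v): r=fit(lantern,s,[(.448,-.312,.72)],[.005,.005,.1]); print(r.x.round(4),r.fun)
U=[(c,np.maximum(mask('stand',c),mask('phone',c))) for c in cs[:2]]
sp=fit(standphone,U,[(.609,-.031,-.155,0.05)],[.003,.003,.02,.1]); print(sp.x.round(4),sp.fun)
E
```

```text
13.7 ee [ 0.4472 -0.3116  0.2946] rot [3.141e+00 1.000e-03 1.564e+00] F [0.8 0.5 0.2] M [-0.06  0.12 -0.  ] w 0.0939 g 0.0 q [-0.68  0.24  1.4  -0.    1.51 -0.67]
3 [np.float32(1741.0), np.float32(586.0), np.float32(2349.0)]
[ 0.4467 -0.3122  0.6593] 0.09780985116958618
[ 0.447  -0.3123  0.698 ] 0.3163302540779114
[ 0.6091 -0.0291 -0.1659  0.1097] 0.2753979563713074
```

View pics/w3.png

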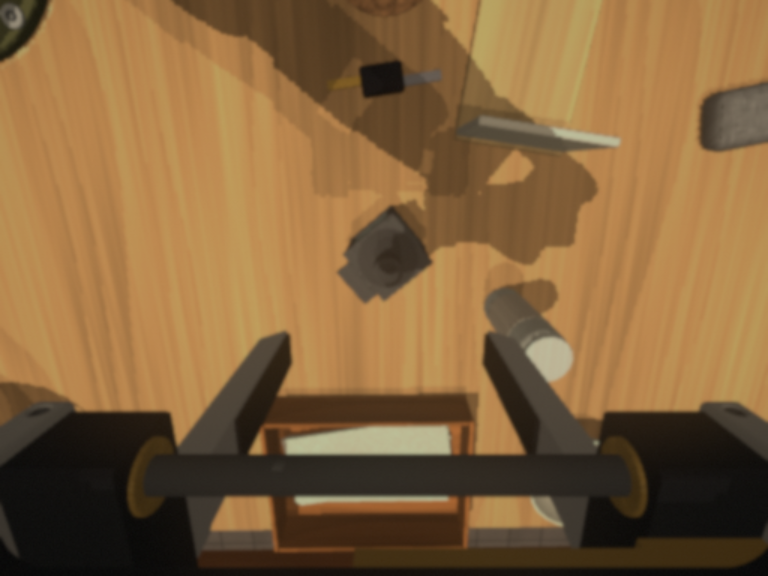

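The view shows the lantern knob at about (387, 262) and the door canopy at the lower left (365, 282). The fit holds: (0.447, -0.312), yaw ≈ 0.68. I'll grasp.

Emit:
move_arm --pt "1 0 0 0.6 0 0 0" --pt "1 0 0 0.6 0 0 0" --pt "1 0 0 0.6 0 0 0" --pt "1 0 0 0.6 0 0 0" --pt "1 0 0 0.6 0 0 0" --pt "1 0 0 0.4 0 0 0" --pt "1 0 0 0.25 0 0 0" --pt "0 0 0 0 0 0 0" --pt "0 0 0 0 0 0 0" --pt "0 0 0 0 0 0 0" --pt "0 0 0 0 0 0 0" --pt "0 0 0 0 0 0 0" --pt "0 0 0 0 0 0 0" --pt "0 0 0 0 0 0 0" --pt "0 0 0 0 0 0 0" --pt "0 0 0 0 0 0 0" --pt "0 0 0 0 0 0 0" --pt "0 0 0 0 0 0 0" --force 30

```text
time_s: 16.0
ee_pos: [0.4473, -0.3117, 0.1109]
eef_rot: [3.142, 0.0, 1.562]
force: [0.5, -0.8, -1.1]
grip_width: 0.0255
grip_force: 30.0
```

```bash
python3 -c "
from h import *
show()"
```

```text
16.0 ee [ 0.4473 -0.3117  0.1109] rot [3.142 0.    1.562] F [ 0.5 -0.8 -1.1] M [-0.17 -0.12 -0.03] w 0.0255 g 30.0 q [-0.68  0.39  1.64  0.    1.12 -0.67]
```

Emit:
move_arm --pt "0 0 0 -0.2 0 0 0" --pt "0 0 0 -0.5 0 0 0" --pt "0 0 0 -0.5 0 0 0" --pt "0 0 0 -0.5 0 0 0" --pt "0 0 0 -0.5 0 0 0" --pt "0 0 0 -0.5 0 0 0" --pt "0 0 0 -0.5 0 0 0" --pt "0 0 0 -0.4 0 0 0.06" --pt "0 0 0 -0.2 0 0 0.12" --pt "0 0 0 0 0 0 0.12" --pt "0 0 0 0 0 0 0.12" --pt "0 0 0 0 0 0 0.12" --pt "0 0 0 0 0 0 0.12" --pt "0 0 0 0 0 0 0.12" --pt "0 0 0 0 0 0 0.12" --pt "0 0 0 0 0 0 0.12" --pt "0 0 0 0 0 0 0.12" --pt "0 0 0 0 0 0 0.12" --pt "0 0 0 0 0 0 0.12" --pt "0 0 0 0 0 0 0.12"

```text
time_s: 18.0
ee_pos: [0.447, -0.3114, 0.3013]
eef_rot: [-3.141, 0.0, 0.057]
force: [-0.2, -0.7, -3.5]
grip_width: 0.0256
grip_force: 30.0
```

Emit:
move_arm --pt "0 0 0 0 0 0 0.12" --pt "0 0 0 0 0 0 0.12" --pt "0 0 0 0 0 0 0.12" --pt "0 0 0 0 0 0 0.12" --pt "0 0 0 0 0 0 0.12" --pt "0 0 0 0 0 0 0.12" --pt "0 0 0 0 0 0 0.12" --pt "0 0 0 0 0 0 0.06" --pt "0 -0.16 -0.563 0 0 0 0" --pt "0 -0.16 -0.563 0 0 0 0" --pt "0 -0.16 -0.563 0 0 0 0" --pt "0 -0.16 -0.563 0 0 0 0" --pt "0 -0.16 -0.563 0 0 0 0" --pt "0 -0.16 -0.563 0 0 0 0" --pt "0 -0.16 -0.563 0 0 0 0" --pt "0 -0.16 -0.563 0 0 0 0" --pt "0 -0.16 -0.563 0 0 0 0" --pt "0 -0.16 -0.563 0 0 0 0" --pt "0 0 0 0 0 0 0"

```text
time_s: 19.9
ee_pos: [0.6038, -0.0612, 0.3007]
eef_rot: [3.141, 0.001, -0.835]
force: [-0.3, -1.5, -3.9]
grip_width: 0.0251
grip_force: 30.0
```

```bash
python3 - <<'E'
from fit import *
o=show(); cs=[ctrl.camera('side'),ctrl.camera('top'),wrist()]
cv2.imwrite('pics/s4.png',np.hstack([cv2.resize(cs[0]['color'][100:300,180:380],(400,400)),cv2.resize(cs[2]['color'],None,fx=.78,fy=.78)[:300] if 0 else cv2.resize(cs[2]['color'][50:250,150:350],(400,400))]))
dz=o['ee_pos'][2]-.1109
v=[(k,mask('lantern',k)) for k in cs]; v=[a for a in v if a[1] is not None]
f=lambda p:lantern(p,dz)
for s in [[a] for a in v]+[v]: r=fit(f,s,[(*o['ee_pos'][:2],-1.73)],[.004,.004,.1]); print(s[0][0]['shot'],s[0][1].sum(),r.x.round(4),round(r.fun,3))
ph=[(k,mask('phone',k)) for k in cs]
for k,m in ph:
  if m is not None:
    r=fit(phone,[(k,m)],[(.628,.093,-1.73)],[.003,.003,.1]); print('phone',r.x.round(3),round(r.fun,3))
E
```

```text
19.9 ee [ 0.6038 -0.0612  0.3007] rot [ 3.141e+00  1.000e-03 -8.350e-01] F [-0.3 -1.5 -3.9] M [-0.09  0.11 -0.01] w 0.0251 g 30.0 q [-0.16  0.38  1.19  0.    1.57  2.24]
11 1313.0 [ 0.5995 -0.0653 -1.7264] 0.112
12 225.0 [ 0.5884 -0.0509 -1.1788] 0.695
13 6653.0 [ 0.6014 -0.0622 -1.6848] 0.234
11 1313.0 [ 0.6007 -0.0625 -1.7071] 1.068
phone [ 0.59   0.062 -0.528] 0.555
phone [ 0.629  0.101 -2.091] 0.581
phone [ 0.632  0.089 -1.678] 0.267
```

View pics/s4.png

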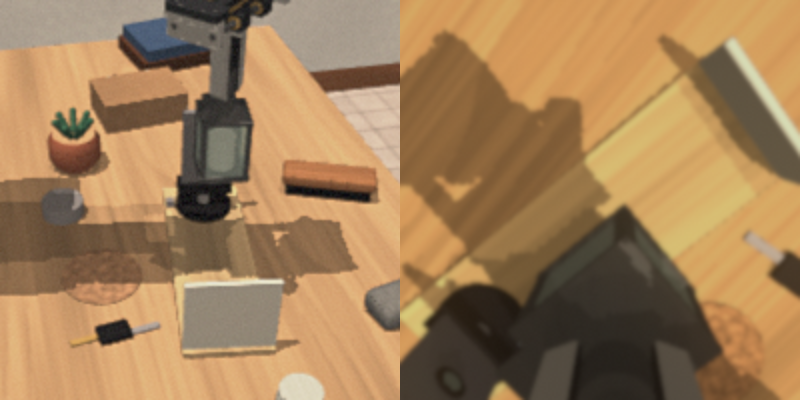

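The view shows the door turned towards the phone (plain glass to the panel) and the lens face looking at the lantern. I'll lower to lens height.

Emit:
move_arm --pt "0 0.013 0.022 0.3 0 0 0" --pt "0 0.013 0.022 0.5 0 0 0" --pt "0 0 0 0.5 0 0 0" --pt "0 0 0 0.5 0 0 0" --pt "0 0 0 0.3 0 0 0" --pt "0 0 0 0 0 0 0.01" --pt "0 0 0 0 0 0 0"

```text
time_s: 21.05
ee_pos: [0.6024, -0.0666, 0.1967]
eef_rot: [-3.141, -0.0, -0.849]
force: [-0.5, 0.2, -3.0]
grip_width: 0.0254
grip_force: 30.0
```

```bash
python3 - <<'E'
from fit import *
o=show(); cs=[ctrl.camera('side'),ctrl.camera('top')]
im=cs[0]['color'][100:300,180:380]; cv2.imwrite('pics/s5.png',cv2.resize(im,(600,600),interpolation=cv2.INTER_CUBIC))
dz=o['ee_pos'][2]-.1109
v=[(cs[0],mask('lantern',cs[0]))]
f=lambda p:lantern(p[:3],p[3])
r=fit(f,v,[(*o['ee_pos'][:2],-1.73,dz)],[.004,.004,.1,.004]); print(dz,r.x.round(4),round(r.fun,3))
E
```

```text
21.05 ee [ 0.6024 -0.0666  0.1967] rot [-3.141 -0.    -0.849] F [-0.5  0.2 -3. ] M [-0.01  0.12 -0.02] w 0.0254 g 30.0 q [-0.17  0.43  1.36 -0.    1.35  2.25]
0.0858074277075907 [ 0.7382  0.5573 -1.8319 -0.2884] 0.458
```

View pics/s5.png

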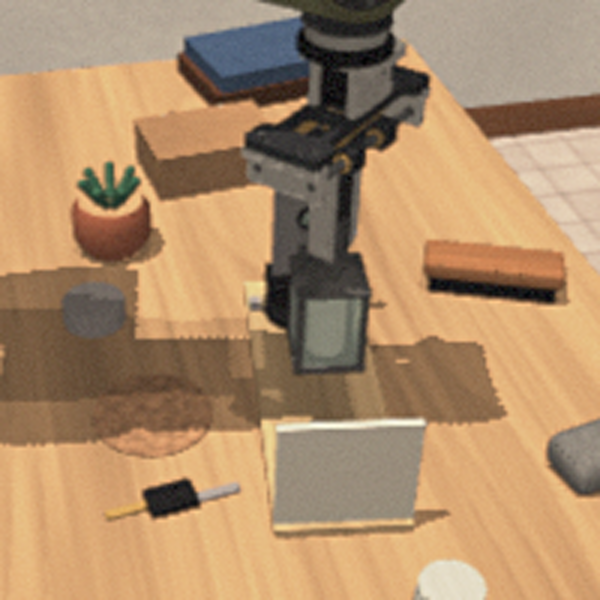

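Lantern hangs upright at lens height between phone and panel. I'll hold the first side, then turn.

Emit:
move_arm --pt "0 0 0 0 0 0 0" --pt "0 0 0 0 0 0 0" --pt "0 0 0 0 0 0 0" --pt "0 0 0 0 0 0 0" --pt "0 0 0 0 0 0 0" --pt "0 0 0 0 0 0 0" --pt "0 0 0 0 0 0 0" --pt "0 0 0 0 0 0 0" --pt "0 0 0 0 0 0 0" --pt "0 0 0 0 0 0 0" --pt "0 0 0 0 0 0 0" --pt "0 0 0 0 0 0 0" --pt "0 0 0 0 0 0 0"

```text
time_s: 22.5
ee_pos: [0.6022, -0.0663, 0.196]
eef_rot: [-3.142, -0.0, -0.848]
force: [-0.1, -0.4, -3.7]
grip_width: 0.0253
grip_force: 30.0
```

Emit:
move_arm --pt "0 0 0 0 0 0 -0.06" --pt "0 0 0 0 0 0 -0.121" --pt "0 0 0 0 0 0 -0.121" --pt "0 0 0 0 0 0 -0.121" --pt "0 0 0 0 0 0 -0.121" --pt "0 0 0 0 0 0 -0.121" --pt "0 0 0 0 0 0 -0.121" --pt "0 0 0 0 0 0 -0.121" --pt "0 0 0 0 0 0 -0.121" --pt "0 0 0 0 0 0 -0.121" --pt "0 0 0 0 0 0 -0.121" --pt "0 0 0 0 0 0 -0.121" --pt "0 0 0 0 0 0 -0.121" --pt "0 0 0 0 0 0 -0.06" --pt "0 0 0 0 0 0 0" --pt "0 0 0 0 0 0 0"

```text
time_s: 24.1
ee_pos: [0.6023, -0.0663, 0.1959]
eef_rot: [3.142, -0.0, 0.722]
force: [-0.7, -0.1, -3.9]
grip_width: 0.0254
grip_force: 30.0
```

```bash
python3 - <<'E'
from fit import *
o=show()
for n,c in(('w',wrist()),('s',ctrl.camera('side'))):
  m=mask('lantern',c)
  r=fit(lambda p:lantern(p,.0858),[(c,m)],[(*o['ee_pos'][:2],-.16)],[.003,.003,.1]); print(n,r.x.round(3),round(r.fun,3))
E
```

```text
24.1 ee [ 0.6023 -0.0663  0.1959] rot [ 3.142 -0.     0.722] F [-0.7 -0.1 -3.9] M [-0.06  0.18  0.01] w 0.0254 g 30.0 q [-0.17  0.43  1.36 -0.    1.35  0.68]
w [ 0.601 -0.067 -0.099] 0.252
s [ 0.598 -0.069 -0.182] 0.132
```

Emit:
move_arm --pt "0 0 0 0 0 0 0" --pt "0 0 0 0 0 0 0" --pt "0 0 0 0 0 0 0" --pt "0 0 0 0 0 0 0" --pt "0 0 0 0 0 0 0" --pt "0 0 0 0 0 0 0" --pt "0 0 0 0 0 0 0" --pt "0 0 0 0 0 0 0" --pt "0 0 0 0 0 0 0" --pt "0 0 0 0 0 0 0" --pt "0 0 0 0 0 0 0" --pt "0 0 0 0 0 0 0"

```text
time_s: 25.5
ee_pos: [0.6022, -0.0663, 0.1959]
eef_rot: [-3.142, 0.0, 0.724]
force: [-1.1, 0.0, -3.1]
grip_width: 0.0254
grip_force: 30.0
```

Emit:
move_arm --pt "0 0 0 0 0 0 -0.06" --pt "0 0 0 0 0 0 -0.121" --pt "0 0 0 0 0 0 -0.121" --pt "0 0 0 0 0 0 -0.121" --pt "0 0 0 0 0 0 -0.121" --pt "0 0 0 0 0 0 -0.121" --pt "0 0 0 0 0 0 -0.121" --pt "0 0 0 0 0 0 -0.121" --pt "0 0 0 0 0 0 -0.121" --pt "0 0 0 0 0 0 -0.121" --pt "0 0 0 0 0 0 -0.121" --pt "0 0 0 0 0 0 -0.121" --pt "0 0 0 0 0 0 -0.121" --pt "0 0 0 0 0 0 -0.06" --pt "0 0 0 0 0 0 0" --pt "0 0 0 0 0 0 0"

```text
time_s: 27.1
ee_pos: [0.6022, -0.0663, 0.196]
eef_rot: [-3.142, -0.0, 2.294]
force: [0.5, -0.0, -3.3]
grip_width: 0.0257
grip_force: 30.0
```

Emit:
move_arm --pt "0 0 0 0 0 0 0" --pt "0 0 0 0 0 0 0" --pt "0 0 0 0 0 0 0" --pt "0 0 0 0 0 0 0" --pt "0 0 0 0 0 0 0" --pt "0 0 0 0 0 0 0" --pt "0 0 0 0 0 0 0" --pt "0 0 0 0 0 0 0" --pt "0 0 0 0 0 0 0" --pt "0 0 0 0 0 0 0" --pt "0 0 0 0 0 0 0" --pt "0 0 0 0 0 0 0" --pt "0 0 0 0 0 0 0"

```text
time_s: 28.4
ee_pos: [0.6023, -0.0664, 0.196]
eef_rot: [3.142, 0.0, 2.296]
force: [0.3, 1.0, -4.6]
grip_width: 0.0253
grip_force: 30.0
```

Emit:
move_arm --pt "0 0 0 0 0 0 -0.06" --pt "0 0 0 0 0 0 -0.121" --pt "0 0 0 0 0 0 -0.121" --pt "0 0 0 0 0 0 -0.121" --pt "0 0 0 0 0 0 -0.121" --pt "0 0 0 0 0 0 -0.121" --pt "0 0 0 0 0 0 -0.121" --pt "0 0 0 0 0 0 -0.121" --pt "0 0 0 0 0 0 -0.121" --pt "0 0 0 0 0 0 -0.121" --pt "0 0 0 0 0 0 -0.121" --pt "0 0 0 0 0 0 -0.121" --pt "0 0 0 0 0 0 -0.121" --pt "0 0 0 0 0 0 -0.06" --pt "0 0 0 0 0 0 0" --pt "0 0 0 0 0 0 0"

```text
time_s: 30.0
ee_pos: [0.6022, -0.0664, 0.1959]
eef_rot: [3.142, -0.0, -2.417]
force: [1.2, 0.4, -3.8]
grip_width: 0.0254
grip_force: 30.0
```

Emit:
move_arm --pt "0 0 0 0 0 0 0" --pt "0 0 0 0 0 0 0" --pt "0 0 0 0 0 0 0" --pt "0 0 0 0 0 0 0" --pt "0 0 0 0 0 0 0" --pt "0 0 0 0 0 0 0" --pt "0 0 0 0 0 0 0" --pt "0 0 0 0 0 0 0" --pt "0 0 0 0 0 0 0" --pt "0 0 0 0 0 0 0" --pt "0 0 0 0 0 0 0" --pt "0 0 0 0 0 0 0" --pt "0 0 0 0 0 0 0"

```text
time_s: 31.3
ee_pos: [0.6023, -0.0663, 0.196]
eef_rot: [-3.142, 0.0, -2.415]
force: [-0.0, 0.7, -3.9]
grip_width: 0.0255
grip_force: 30.0
```

```bash
python3 - <<'E'
from fit import *
o=show()
for n,c in(('w',wrist()),('s',ctrl.camera('side'))):
  m=mask('lantern',c)
  r=fit(lambda p:lantern(p,.085),[(c,m)],[(*o['ee_pos'][:2],2.98)],[.003,.003,.1]); print(n,r.x.round(3),round(r.fun,3))
  if n=='w':
    for k in('phone','stand'): print(k,ctrl.cut_out(k,c)[:1] and round(ctrl.cut_out(k,c)[0]['conf'],2))
    cv2.imwrite('pics/w6.png',cv2.resize(c['color'],None,fx=1.5,fy=1.5))
E
```

```text
31.3 ee [ 0.6023 -0.0663  0.196 ] rot [-3.142  0.    -2.415] F [-0.   0.7 -3.9] M [ 0.09  0.02 -0.02] w 0.0255 g 30.0 q [-0.17  0.43  1.36  0.    1.35 -2.47]
w [ 0.603 -0.065  3.013] 0.227
phone 0.17
stand 0.64
s [ 0.601 -0.066  2.931] 0.122
```

View pics/w6.png

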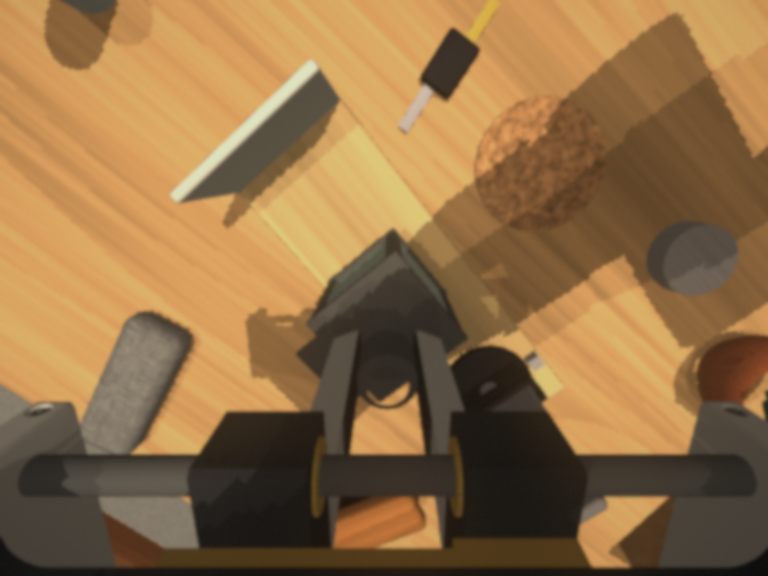

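The view shows the fourth side presented, with the door canopy on the far side from the base at (310, 355). The mat is clear at (540, 163). I'll refine the mat position.

```bash
python3 - <<'E'
from fit import *
cs=[wrist(),ctrl.camera('top'),ctrl.camera('side')]
vs=[(c,mask('mat',c)) for c in cs]; vs=[v for v in vs if v[1] is not None]
for v in [[a] for a in vs]+[vs]:
  r=fit(mat,v,[(.448,-.022)],[.004,.004]); print(v[0][1].sum(),r.x.round(4),round(r.fun,3))
E
```

```text
6142.0 [ 0.448  -0.0216] 0.019
32.0 [ 0.454 -0.016] 0.964
867.0 [ 0.4463 -0.0223] 0.051
6142.0 [ 0.4475 -0.0218] 1.049
```

Emit:
move_arm --pt "0 0.1 0.16 0 0 0 0" --pt "0 0.215 0.34 0 0 0 0" --pt "0 0.215 0.34 0 0 0 0" --pt "0 0.215 0.34 0 0 0 0" --pt "0 0.215 0.34 0 0 0 0" --pt "0 0.215 0.34 0 0 0 0" --pt "0 0.215 0.34 0 0 0 0" --pt "0 0.215 0.34 0 0 0 0" --pt "0 0.115 0.18 0 0 0 0" --pt "0 0 0 0.35 0 0 0" --pt "0 0 0 0.35 0 0 0" --pt "0 0 0 0.35 0 0 0" --pt "0 0 0 0.25 0 0 0" --pt "0 0 0 0.1 0 0 0" --pt "0 0 0 0 0 0 0" --pt "0 0 0 0 0 0 0"

```text
time_s: 33.6
ee_pos: [0.448, -0.0218, 0.1266]
eef_rot: [-3.141, 0.001, -2.415]
force: [-1.0, -0.2, -3.3]
grip_width: 0.0255
grip_force: 30.0
```

```bash
python3 -c "
from fit import *
o=show()
c=ctrl.camera('side')
r=fit(lambda p:lantern(p,o['ee_pos'][2]-.1109),[(c,mask('lantern',c))],[(*o['ee_pos'][:2],2.98)],[.003,.003,.1]);print(r.x.round(4),r.fun)
"
```

```text
33.6 ee [ 0.448  -0.0218  0.1266] rot [-3.141e+00  1.000e-03 -2.415e+00] F [-1.  -0.2 -3.3] M [ 0.1   0.06 -0.07] w 0.0255 g 30.0 q [-0.13  0.16  1.89  0.    1.09 -2.43]
[ 0.4462 -0.0216  3.0228] 0.13480430841445923
```

Position is right; 12.5 mm to go, slowly.

Emit:
move_arm --pt "0 0 0 0.06 0 0 0" --pt "0 0 0 0.06 0 0 0" --pt "0 0 0 0.04 0 0 0" --pt "0 0 0 0.03 0 0 0" --pt "0 0 0 0.02 0 0 0" --pt "0 0 0 0.02 0 0 0" --pt "0 0 0 0.01 0 0 0" --pt "0 0 0 0 0 0 0"

```text
time_s: 34.5
ee_pos: [0.4477, -0.0218, 0.1139]
eef_rot: [-3.142, 0.0, -2.415]
force: [0.5, 0.3, -2.6]
grip_width: 0.0252
grip_force: 30.0
```

```bash
python3 -c "
from h import *
show()"
```

```text
34.5 ee [ 0.4477 -0.0218  0.1139] rot [-3.142  0.    -2.415] F [ 0.5  0.3 -2.6] M [ 0.06 -0.01 -0.  ] w 0.0252 g 30.0 q [-0.13  0.18  1.9   0.    1.06 -2.43]
```

Emit:
move_arm --pt "0 0 0 0.01 0 0 0" --pt "0 0 0 0 0 0 0"

```text
time_s: 34.7
ee_pos: [0.4478, -0.0218, 0.1139]
eef_rot: [-3.141, 0.0, -2.415]
force: [-2.0, 0.5, 4.0]
grip_width: 0.0255
grip_force: 30.0
```

```bash
python3 -c "
from h import *
show()"
```

```text
34.7 ee [ 0.4478 -0.0218  0.1139] rot [-3.141  0.    -2.415] F [-2.   0.5  4. ] M [0.18 0.44 0.  ] w 0.0255 g 30.0 q [-0.13  0.18  1.9   0.    1.06 -2.43]
```

On the mat. I'll open fully, rise and check.

Emit:
move_arm --pt "1 0 0 0 0 0 0" --pt "1 0 0 0 0 0 0" --pt "1 0 0 0 0 0 0" --pt "1 0 0 0 0 0 0" --pt "1 0 0 0 0 0 0" --pt "1 0 0 0 0 0 0" --pt "1 0 0 0 0 0 0" --pt "1 0 0 -0.2 0 0 0" --pt "1 0 0 -0.5 0 0 0" --pt "1 0 0 -0.5 0 0 0" --pt "1 0 0 -0.5 0 0 0" --pt "1 0 0 -0.5 0 0 0" --pt "1 0 0 -0.5 0 0 0" --pt "1 0 0 -0.5 0 0 0" --pt "1 0 0 -0.5 0 0 0" --pt "1 0 0 -0.3 0 0 0" --pt "1 0 0 0 0 0 0"

```text
time_s: 36.4
ee_pos: [0.448, -0.0218, 0.3159]
eef_rot: [-3.139, 0.003, -2.415]
force: [0.1, 0.6, 0.2]
grip_width: 0.0935
grip_force: 0.0
```

```bash
python3 - <<'E'
from fit import *
show(); c=wrist(); s=ctrl.camera('side')
for k in(c,s):
  m=mask('lantern',k)
  if m is not None: r=fit(lambda p:lantern(p,.003),[(k,m)],[(.448,-.022,2.98)],[.003,.003,.1]); print(r.x.round(4),round(r.fun,3))
cv2.imwrite('pics/f.png',np.hstack([cv2.resize(k['color'],(400,300)) if k is c else cv2.resize(k['color'][90:330,130:450],(400,300)) for k in(c,s)]))
E
```

```text
36.4 ee [ 0.448  -0.0218  0.3159] rot [-3.139e+00  3.000e-03 -2.415e+00] F [0.1 0.6 0.2] M [0.08 0.07 0.  ] w 0.0935 g 0.0 q [-0.13  0.    1.61 -0.    1.53 -2.43]
[ 0.4485 -0.0215  3.0007] 0.08
[ 0.4455 -0.0216  3.0306] 0.123
```

View pics/f.png

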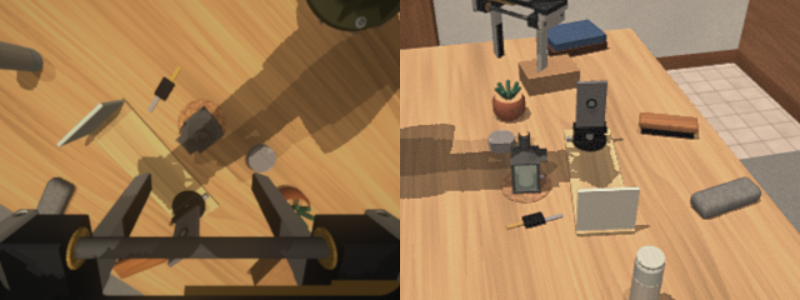

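The lantern stands upright in the middle of the mat (525, 170). The phone faces the panel at its stop (590, 105), the bystanders are in place, and the gripper is clear.

```bash
python3 -c "
from station import ctrl
print(ctrl.hand_in())"
```

```text
the job is handed in; nothing more can be done
None
```

The job is handed in, with no verdict returned: the phone is against its stop, all four lantern sides were shown at about 15 cm, the lantern is centred on the mat to within about 2 mm, and the clock stood at about 36 s of the 72 s allowed.

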